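Put the bead maker's round punches back in their dishes

ROBOT

A 6-joint arm with a two-finger parallel gripper is mounted at the origin on the work surface. World frame = base frame: x ahead of the robot, y to its left, z up, the work surface at z = 0. Lengths are in mm, angles in rad, forces in N, time in s.
With the tool pointing down it reaches from about 275 to 850 mm from the base axis. Payload 19 kg.
Tool frame: the origin (TCP) lies at the very end of the fingers, on their centre line; the grasp point (between the pads) lies 19 mm behind it; x points along the fingers, y is the direction in which the jaws open and shut, and the axes are right-handed (so a half turn about x gives the same grasp; the last joint's range is limited). The gripper opens to 85 mm and grips with 20 to 120 N. Pads are 22 mm wide; open, the fingers measure 114 mm over their backs; the gripper's body (76 mm by 85 mm) begins 54 mm behind the grasp point. The pads swing forward as they close: fully open they stand 13 mm farther back than shut.
Start: joints at [1.062, 0.15, 1.437, -0, 1.554, -0.134], TCP at [210.499, 535.047, 194.167] pointing down, gripper open.
Joint ranges: [-2.8, 2.8], [-0.68, 2.1], [0.12, 2.68], [-1.39, 4.53], [0.16, 2.79], [-2.81, 2.81]. Speed limits (rad/s): [1.89, 1.89, 2.22, 3.01, 3.01, 3.01].

INTERFACE

Orientations are given as a rotation vector (axis times angle).
In Python, from bench import r, cams, order gives the robot as it stands.
- The arm moves only by the shell command python3 -m handwheel 'ROWS' [FORCE]. ROWS is JSON, a list of rows, each a list of 7 numbers: the turn, a rotation vector about the world's x, y, z in degrees, then the shift along the world's x, y, z in cm, then the opening, from 0 (shut) to 1 (fully open). In form: [[ax, ay, az, tx, ty, tz, hand], ...]. A call has exactly 10 rows; each row shifts and turns the pose as measured when the row begins; what a row does not reach is not made up. A row lasts 1/8 s, in which the tool goes at most 62.5 mm and 10.7 degrees, less where a joint would pass 70% of its speed; a pose out of reach is approached as far as the arm can. A call is refused whole if a number of a shift passes 6.25 or a number of a turn 10.7, either way. A call with a gripper value outside its range is refused whole. The fingers move at their own pace and stop on an object; FORCE is the grip in N (left out, the last holds). Time passes only in rows, so rows that do not move let the fingers close, or fill a call up. It gives the time, the measured TCP pose, the force and the opening at its end, in the units of the state.
- r.observe(): the state, without advancing time (a new reading comes with each control period).
- cams.read_camera(name): name is "scene" or "side" or "wrist"; returns the picture (480x640x3 uint8, red, green, blue); there is no depth.
- cams.get_calibration(name): a dict with "fovy" (degrees; the focal length in pixels is half the picture's height over the tangent of half this angle, whatever the lens; pixels are square), "cx", "cy" (the principal point, pixels), "world_from_camera" (4x4, takes a point from camera to world coordinates); the wrist camera has in their place "tool_from_camera" (4x4, takes a point from camera to tool coordinates, whose origin is the TCP and whose axes are the tool frame's). Camera axes: x right, y down, z forward; pixel columns grow to the right and rows downward; lengths in mm; the calibration is good to about 2 mm. The wrist camera is an equidistant fisheye: a pixel r from the principal point sees the ray r / f radians off the axis. A picture is of the moment at which its call begins: read the wrist's pose just before it. get_calibration takes no time and is no camera call.
- order.close_job(): hands the job in, once; it reports no verdict.
Trained networks look in the newest picture that a camera, given by its name, has taken for a name from the list of things; names that differ only in an ending like _2 or _b are one class to them, and where a whole thing is asked for, a point or a joint stands for the part that bears it (a point fixed in the world has none). Each returns a list of dicts, best first, with "conf" (0 to 1); they miss things now and then, are a little off and sometimes report something else, mostly with a low value. They report only what shows in the picture. A call takes as long as a camera call.
- cams.boxes_of(camera, target): "pixel" ([column, row] in pixels, amid what is visible of it).
- cams.masks_of(camera, target): "pixels" (480x640 bool, what is visible of it) and "pixel" ([column, row] in pixels, amid what is visible of it).
The state is a dict: "time_s": time; "joint_positions": joint angles; "qvel": joint speeds; "joint_torque": joint torques, N m; "eef_pos": TCP position; "eef_rot": TCP orientation; "wrist_force": force on the tool from outside, world axes, zero at the start; "torque": the same for the moment, N m; "width": finger opening in mm.
Only numpy, scipy, OpenCV 4.12 (cv2) and the standard library are available. Lean on these libraries where they do the work, as an engineer would, in place of code of your own. Each camera call takes 0.05 s, during which the arm holds its last target. There are 200 camera calls.

TASK

Put the four round steel punches away, each standing upright on the floor of the round wooden dish made for its width: the widest punch in the widest dish, the second widest in the second widest, and so on down to the slimmest in the smallest. Set them down rather than dropping them, and leave the two square steel blocks standing where they are.

Things in the scene. Friction and masses are not known exactly. Their poses are not given: they have to be found in the camera images.
- punch_widest: round solid steel punch, the widest of the four: upright cylinder 53 mm in diameter, 40 mm tall, about 0.69 kg, dark dimple in its top. Origin: centre of its underside; z up its axis. It starts standing on the table.
- punch_wide: round solid steel punch, the second widest of the four: upright cylinder 41 mm in diameter, 48 mm tall, about 0.49 kg, dark dimple in its top. Origin: centre of its underside; z up its axis. It starts standing on the table.
- punch_narrow: round solid steel punch, the third widest of the four: upright cylinder 30 mm in diameter, 56 mm tall, about 0.31 kg, dark dimple in its top. Origin: centre of its underside; z up its axis. It starts standing on the table.
- punch_slimmest: round solid steel punch, the slimmest of the four: upright cylinder 20 mm in diameter, 64 mm tall, about 0.16 kg, dark dimple in its top. Origin: centre of its underside; z up its axis. It starts standing on the table.
- dish_widest: shallow round wooden dish fixed to the table, the widest of the four: 83 mm outside diameter, 69 mm inside diameter (the matching punch is 53 mm), rim 18 mm above the table, inner floor 8 mm above the table, so the well is 10 mm deep. Origin: centre of its underside; z up.
- dish_wide: shallow round wooden dish fixed to the table, the second widest of the four: 71 mm outside diameter, 57 mm inside diameter (the matching punch is 41 mm), rim 18 mm above the table, inner floor 8 mm above the table, so the well is 10 mm deep. Origin: centre of its underside; z up.
- dish_narrow: shallow round wooden dish fixed to the table, the third widest of the four: 60 mm outside diameter, 46 mm inside diameter (the matching punch is 30 mm), rim 18 mm above the table, inner floor 8 mm above the table, so the well is 10 mm deep. Origin: centre of its underside; z up.
- dish_slimmest: shallow round wooden dish fixed to the table, the smallest of the four: 50 mm outside diameter, 36 mm inside diameter (the matching punch is 20 mm), rim 18 mm above the table, inner floor 8 mm above the table, so the well is 10 mm deep. Origin: centre of its underside; z up.
- block_small: smaller of the two square steel blocks, to be left alone: 28 x 28 mm, 50 mm tall, about 0.31 kg, three dark grooves across its flat top. Origin: centre of its underside; z up, x and y along its sides.
- block_large: larger of the two square steel blocks, to be left alone: 42 x 42 mm, 40 mm tall, about 0.55 kg, three dark grooves across its flat top. Origin: centre of its underside; z up, x and y along its sides.

How it is judged:
By the outcome, as a careful person would: the job done as asked, in the order asked, and still so for the second after the job is handed in, with the robot touching nothing.
It also fails if it takes over 99 s, if anything falls off the work surface, if the arm or the gripper's body presses on something with over 40 N, if the wrist force passes 120 N, or if a joint passes its speed limit or range.

## Working session

There is one attempt and no reset: what is moved stays moved. The work goes in short steps, Python scripts to look and compute and a shell command to move; the robot and the scene stay as the last step left them, time stands still between calls to the robot, and variables do not carry over. Pictures are saved under pics/ and viewed, about 12 in all and at most 16, crops included, and the job is handed in when it is done.

```bash
ls; mkdir -p pics
python3 - <<'E'
from bench import r,cams,order
import cv2
s=r.observe(); print({k:(v if not hasattr(v,'tolist') else v.tolist()) for k,v in s.items()})
for n in ["scene","side","wrist"]:
    im=cams.read_camera(n); cv2.imwrite(f"pics/a_{n}.png",im[:,:,::-1]); c=cams.get_calibration(n); print(n,c)
E
```

```text
pics
{'time_s': 0.0, 'joint_positions': [1.0619816279243492, 0.15095972126049886, 1.4379777106156437, 1.2318462801341181e-05, 1.5538074744616717, -0.13396460566667914], 'qvel': [-0.0005281396175411199, 0.0013699193786717535, -0.0020959028953716754, -0.0006469683489196763, -0.0006500313838347744, -0.0011973479866342423], 'joint_torque': [-0.00024424202820227947, -71.30274295806885, -57.087650299072266, -0.00017645689240453066, 0.00895581382792443, -1.6955495993897785e-05], 'eef_pos': [210.38777099809556, 534.8349659228278, 193.61699793614457], 'eef_rot': [0.2932502181352066, 1.5510916403518544, -0.2949697113818524], 'wrist_force': [0.23524751641251493, 0.06042894998233889, 0.3948148206127161], 'torque': [-0.00924764905048241, 0.02382283760484859, 0.029878606947804046], 'width': 85.45608597618414}
scene {'fovy': 57.212622133142446, 'cx': 324.8223509416564, 'cy': 244.99173196584917, 'world_from_camera': array([[ 1.20926978e-01,  7.83232089e-01, -6.09855853e-01,
         1.00234965e+03],
       [ 9.92661359e-01, -9.52268529e-02,  7.45336971e-02,
        -4.47016185e+01],
       [ 3.02529
[... 349 characters left out ...]
     [-2.02853895e-01, -5.52595258e-01,  8.08386528e-01,
        -9.33800454e+02],
       [ 1.54276662e-02, -8.27251666e-01, -5.61619683e-01,
         6.85212667e+02],
       [ 0.00000000e+00,  0.00000000e+00,  0.00000000e+00,
         1.00000000e+00]])}
wrist {'fovy': 65.70646984690485, 'cx': 316.67635353166725, 'cy': 245.621306321617, 'tool_from_camera': array([[-4.55158008e-04, -2.71894360e-01,  9.62326997e-01,
        -1.81259727e+02],
       [ 9.99999599e-01,  6.17832407e-04,  6.47537660e-04,
         2.31280504e-01],
       [-7.70618643e-04,  9.62326907e-01,  2.71893970e-01,
        -7.03425766e+01],
       [ 0.00000000e+00,  0.00000000e+00,  0.00000000e+00,
         1.00000000e+00]])}
```

View pics/a_scene.png

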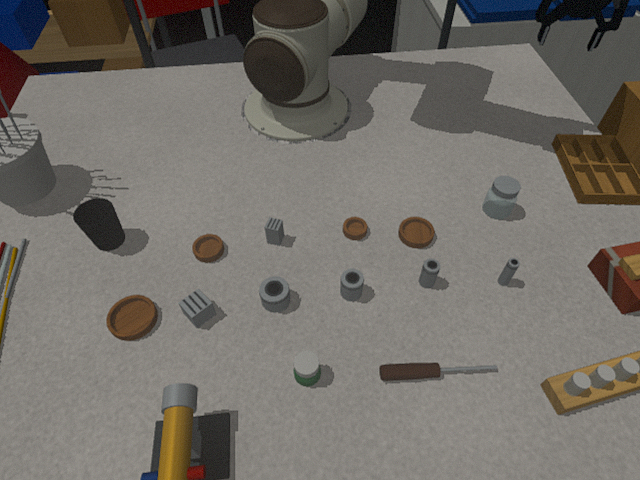

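View pics/a_side.png

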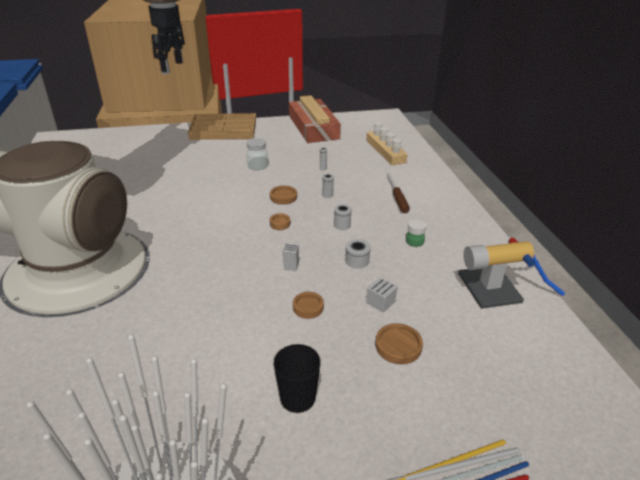

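```bash
cat > h.py <<'E'
import numpy as np,cv2
from scipy.optimize import least_squares
from scipy.spatial.transform import Rotation as R
from bench import r,cams
D={'punch_widest':(53,40),'punch_wide':(41,48),'punch_narrow':(30,56),'punch_slimmest':(20,64),
'dish_widest':(83,18),'dish_wide':(71,18),'dish_narrow':(60,18),'dish_slimmest':(50,18),'block_small':(28,50),'block_large':(42,40)}
def project(cam,P,pose=None):
    c=cams.get_calibration(cam); f=240/np.tan(np.radians(c['fovy']/2))
    if cam=='wrist':
        T=np.eye(4);T[:3,:3]=R.from_rotvec(pose[1]).as_matrix();T[:3,3]=pose[0];T=T@c['tool_from_camera']
    else: T=c['world_from_camera']
    q=(P-T[:3,3])@T[:3,:3]
    if cam=='wrist':
        rho=np.hypot(q[:,0],q[:,1]);k=f*np.arctan2(rho,q[:,2])/rho
    else: k=f/q[:,2]
    return np.c_[c['cx']+k*q[:,0],c['cy']+k*q[:,1]]
def cyl(xy,d,h,z0=0):
    a=np.linspace(0,2*np.pi,60)
    return np.vstack([np.c_[xy[0]+d/2*np.cos(a),xy[1]+d/2*np.sin(a),np.full(60,z)] for z in (z0,z0+h)])
def bb(p): return np.r_[p.min(0),p.max(0)]
def mbb(m):
    ys,xs=np.where(m); return np.array([xs.min(),ys.min(),xs.max()+1,ys.max()+1])-.5+0.0
def fit(boxes,name,x0,z0=0):  # boxes: list of (cam,bbox,pose)
    d,h=D[name]
    g=lambda x:np.concatenate([bb(project(c,cyl(x,d,h,z0),p))-b for c,b,p in boxes])
    s=least_squares(g,x0,loss='soft_l1'); return s.x,np.abs(s.fun).max()
E
python3 - <<'E'
from h import *
s=r.observe();print('tool axes',R.from_rotvec(s['eef_rot']).as_matrix().round(2).tolist())
for c in('scene','side'): cams.read_camera(c)
for n in D:
    bs=[]
    for c in('scene','side'):
        m=cams.masks_of(c,n)
        if not m: print(n,c,'none');continue
        print(n,c,[(round(q['conf'],2),np.round(q['pixel']).tolist(),int(q['pixels'].sum())) for q in m[:3]])
        bs.append((c,mbb(m[0]['pixels']),None))
    for b in bs: x,e=fit([b],n,[450,0]);print('   ',b[0],x.round(1),round(e,1))
    x,e=fit(bs,n,[450,0]);print('  BOTH',x.round(1),round(e,1))
print(r.observe()['time_s'])
E
```

```text
tool axes [[-0.0, 0.37, 0.93], [-0.0, 0.93, -0.37], [-1.0, -0.0, -0.0]]
punch_widest scene [(0.79, [274.0, 290.0], 922)]
punch_widest side [(0.85, [355.0, 253.0], 664)]
    scene [578.6 -83.1] 0.6
    side [580.1 -86.8] 0.5
  BOTH [579.6 -83.8] 1.3
punch_wide scene [(0.6, [353.0, 287.0], 629), (0.4, [416.0, 231.0], 891)]
punch_wide side [(0.69, [341.0, 216.0], 427)]
    scene [578.   55.3] 0.3
    side [580.3  52.9] 0.4
  BOTH [579.1  54.8] 1.1
punch_narrow scene [(0.71, [426.0, 273.0], 419)]
punch_narrow side [(0.66, [326.0, 188.0], 250), (0.29, [399.0, 343.0], 1619)]
    scene [571.9 198.9] 1.2
    side [574.9 197.5] 0.6
  BOTH [573.5 198.2] 1.6
punch_slimmest scene [(0.82, [505.0, 269.0], 271)]
punch_slimmest side [(0.46, [323.0, 158.0], 186)]
    scene [590. 341.] 1.5
    side [591.2 334.6] 1.3
  BOTH [590.7 339.4] 2.2
dish_widest scene [(0.8, [129.0, 316.0], 1738)]
dish_widest side [(0.86, [400.0, 341.0], 1574)]
    scene [ 588.6 -335.9] 1.9
    side [ 591.3 -336.3] 0.3
  BOTH [ 591. -336.] 2.4
dish_wide scene [(0.66, [416.0, 231.0], 945)]
dish_wide side [(0.74, [282.0, 194.0], 467)]
    scene [458.7 207.5] 0.3
    side [461.4 205.8] 0.1
  BOTH [460.3 207. ] 1.0
dish_narrow scene [(0.9, [208.0, 248.0], 697)]
dish_narrow side [(0.93, [310.0, 303.0], 718)]
    scene [ 449.1 -210.5] 1.0
    side [ 452.8 -209.4] 0.4
  BOTH [ 451.8 -209.8] 1.9
dish_slimmest scene [(0.96, [355.0, 226.0], 495)]
dish_slimmest side [(0.84, [282.0, 221.0], 312)]
    scene [433.7  86.6] 0.2
    side [436.2  83.4] 0.3
  BOTH [435.3  85.9] 0.8
block_small scene [(0.76, [276.0, 230.0], 429)]
block_small side [(0.9, [292.0, 253.0], 385)]
    scene [435.9 -78.7] 1.3
    side [439.4 -78.5] 1.0
  BOTH [437.7 -78.5] 1.9
block_large scene [(0.81, [200.0, 303.0], 846)]
block_large side [(0.58, [380.0, 293.0], 785), (0.34, [290.0, 255.0], 371)]
    scene [ 592.6 -221.4] 3.9
    side [ 592.8 -224.1] 4.3
  BOTH [ 592.4 -222.5] 4.5
1.25
```

```bash
python3 -m handwheel '[[0,0,0,3.0,-5.2,0,1],[0,0,0,3.1,-5.2,0,1],[0,0,0,3.1,-5.2,0,1],[0,0,0,3.1,-5.2,0,1],[0,0,0,3.1,-5.2,0,1],[0,0,0,3.1,-5.2,0,1],[0,0,0,3.1,-5.2,0,1],[0,0,0,3.1,-5.2,0,1],[0,0,0,3.1,-5.2,0,1],[0,0,0,3.1,-5.2,0,1]]' 60
```

```text
time_s: 2.5
eef_pos: [524.1, 0.4, 195.2]
eef_rot: [0.29, 1.547, -0.287]
wrist_force: [0.7, 1.0, 0.9]
width: 84.9
```

```bash
cat >> h.py <<'E'
def wlook(name,x0,z0=0,pic=None):
    s=r.observe(); p=(np.array(s['eef_pos']),np.array(s['eef_rot']))
    im=cams.read_camera('wrist')
    if pic: cv2.imwrite(pic,im[:,:,::-1])
    for q in cams.masks_of('wrist',name)[:3]:
        b=mbb(q['pixels']); x,e=fit([('wrist',b,p)],name,x0,z0)
        print(name,round(q['conf'],2),b,'xy',x.round(1),'err',round(e,1),'go',(x-p[0][:2]).round(1))
    print('tcp',p[0].round(1),'t',s['time_s'],'w',round(s['width'],1),'y-axis',R.from_rotvec(p[1]).as_matrix()[:,1].round(2))
E
python3 -m handwheel '[[0,0,0,1.4,-2.2,-2.0,1],[0,0,0,1.4,-2.2,-2.0,1],[0,0,0,1.4,-2.2,-2.0,1],[0,0,0,1.3,-1.8,-1.5,1],[0,0,0,0,0,0,1],[0,0,0,0,0,0,1],[0,0,0,0,0,0,1],[0,0,0,0,0,0,1],[0,0,0,0,0,0,1],[0,0,0,0,0,0,1]]'
python3 - <<'E'
from h import *
wlook('punch_widest',[580,-84],pic='pics/w1.png')
E
```

```text
time_s: 3.75
eef_pos: [581.7, -89.1, 119.6]
eef_rot: [0.293, 1.544, -0.29]
wrist_force: [0.8, -0.6, -0.3]
width: 85.6
punch_widest 0.81 [284.5 191.5 358.5 269.5] xy [579.5 -83.8] err 0.6 go [-2.1  5.3]
tcp [581.7 -89.1 119.6] t 3.75 w 85.6 y-axis [0.36 0.93 0.  ]
```

View pics/w1.png

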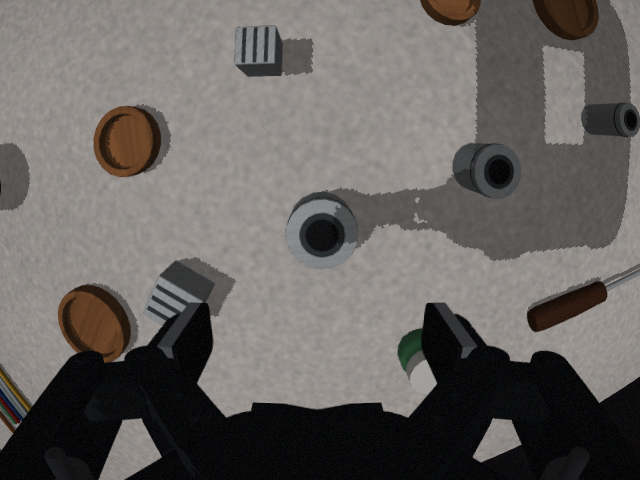

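```bash
python3 -m handwheel '[[0,0,0,-0.2,0.5,-2.5,1],[0,0,0,0,0,-3.0,1],[0,0,0,0,0,-3.0,1],[0,0,0,0,0,-1.5,1],[0,0,0,0,0,-1.0,1],[0,0,0,0,0,0,1],[0,0,0,0,0,0,0],[0,0,0,0,0,0,0],[0,0,0,0,0,0,0],[0,0,0,0,0,0,0]]' 80
```

```text
time_s: 5.1
eef_pos: [581.8, -84.7, 10.4]
eef_rot: [0.293, 1.538, -0.291]
wrist_force: [-0.2, 0.1, 0.3]
width: 12.2
```

Run:
```python
from h import *
wlook('punch_widest',[580,-84],pic='pics/w2.png')
```

```text
tcp [581.8 -84.7  10.4] t 5.1 w 12.2 y-axis [0.36 0.93 0.  ]
```

View pics/w2.png

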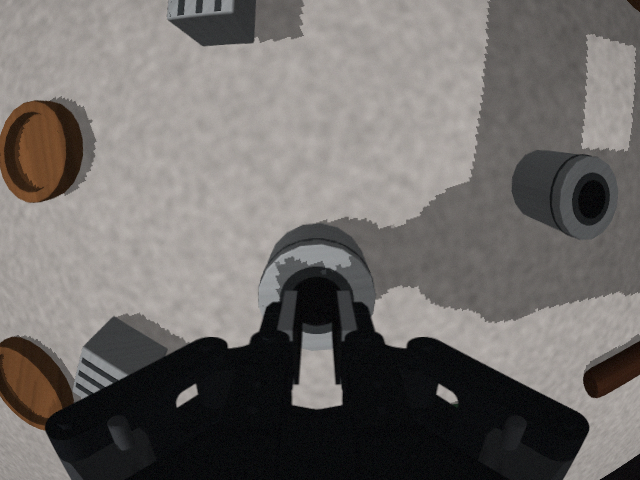

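Run:
```python
from h import *
s=r.observe(); p=(np.array(s['eef_pos']),np.array(s['eef_rot']))
print('tcp px',project('wrist',p[0][None],p), 'at +40',project('wrist',p[0][None]+[0,0,40],p))
for xy in [(579.6,-83.8)]:
  print('pred bb',bb(project('wrist',cyl(xy,53,40),p)).round())
b=np.array([258,222,376,350.]); x,e=fit([('wrist',b,p)],'punch_widest',[580,-84]);print('fit from hand bbox',x,e)
q=[]
f=lambda v:bb(project('wrist',cyl(v[:2],53,40),(p[0]+[0,0,v[2]],p[1])))-b
o=least_squares(f,[580,-84,0]);print('fit w/ z bias',o.x,o.fun)
im=cams.read_camera('side');a=im[190:300,300:440];cv2.imwrite('pics/s2.png',cv2.resize(a,None,fx=5,fy=5,interpolation=cv2.INTER_CUBIC)[:,:,::-1])
for c in('side','scene'):
  if c=='scene': cams.read_camera(c)
  print(c,'tcp',project(c,p[0][None]),[ (m['conf'],mbb(m['pixels'])) for m in cams.masks_of(c,'punch_widest')[:1]])
```

```text
tcp px [[315.9497454  280.81512579]] at +40 [[316.16107726 315.99904704]]
pred bb [257. 223. 375. 351.]
fit from hand bbox [579.37169084 -83.38213254] 0.16430738406972978
fit w/ z bias [ 5.79499229e+02 -8.34302134e+01  3.35262467e-01] [ 0.02780157 -0.02991054 -0.02788857  0.02754658]
side tcp [[357.11389303 256.84677549]] [(0.86, array([344.5, 239.5, 369.5, 268.5]))]
scene tcp [[274.50684493 297.88090814]] [(0.84, array([258.5, 280.5, 289.5, 311.5]))]
```

View pics/s2.png

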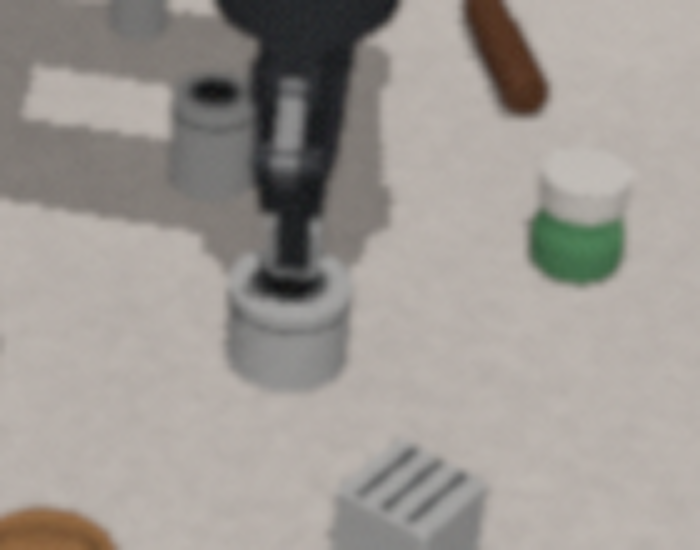

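```bash
python3 - <<'E'
from h import *
s=r.observe(); print(s['time_s'],s['width'],s['eef_pos'])
p=(np.zeros(3),np.zeros(3))
for w,bs in((85.5,(0,13,20,30,40,50)),(12.2,(0,10,20,30,40))):
  for b in bs: print(w,b,project('wrist',np.array([[-b,-w/2,-11],[-b,w/2,-11],[-b,w/2,11],[-b,-w/2,11]]),p).round().tolist())
E
python3 -m handwheel '[[0,0,0,0,0,0,0],[0,0,0,0,0,0.5,0],[0,0,0,0,0,0.5,0.5],[0,0,0,0,0,1,1],[0,0,0,0,0,2,1],[0,0,0,0,0,2,1],[0,0,0,0,0,0,1],[0,0,0,0,0,0,1],[0,0,0,0,0,0,1],[0,0,0,0,0,0,1]]' 80
python3 - <<'E'
from h import *
wlook('punch_widest',[580,-84],pic='pics/w3.png')
im=cv2.imread('pics/w3.png')
cv2.imwrite('pics/w3c.png',cv2.resize(im[180:420,120:520],None,fx=2,fy=2))
cams.read_camera('side');print([mbb(m['pixels']) for m in cams.masks_of('side','punch_widest')[:1]])
E
```

```text
5.4 0.45656155968023493 [581.56633281 -84.66161887  10.03371245]
85.5 0 [[234.0, 261.0], [398.0, 261.0], [395.0, 299.0], [237.0, 299.0]]
85.5 13 [[228.0, 269.0], [403.0, 269.0], [400.0, 310.0], [232.0, 309.0]]
85.5 20 [[225.0, 274.0], [407.0, 274.0], [403.0, 316.0], [229.0, 316.0]]
85.5 30 [[220.0, 281.0], [412.0, 281.0], [407.0, 325.0], [225.0, 325.0]]
85.5 40 [[214.0, 290.0], [417.0, 290.0], [412.0, 335.0], [220.0, 335.0]]
85.5 50 [[208.0, 299.0], [423.0, 300.0], [417.0, 347.0], [214.0, 347.0]]
12.2 0 [[304.0, 261.0], [328.0, 261.0], [327.0, 300.0], [305.0, 300.0]]
12.2 10 [[303.0, 267.0], [328.0, 267.0], [328.0, 308.0], [304.0, 308.0]]
12.2 20 [[303.0, 274.0], [329.0, 274.0], [329.0, 317.0], [303.0, 317.0]]
12.2 30 [[302.0, 282.0], [330.0, 282.0], [329.0, 327.0], [303.0, 327.0]]
12.2 40 [[301.0, 291.0], [331.0, 291.0], [330.0, 337.0], [302.0, 337.0]]
time_s: 6.65
eef_pos: [581.2, -84.6, 73.0]
eef_rot: [0.293, 1.539, -0.291]
wrist_force: [0.2, -0.1, 0.1]
width: 85.4
punch_widest 0.64 [272.5 202.5 359.5 297.5] xy [579.4 -83.7] err 0.2 go [-1.8  0.8]
tcp [581.2 -84.6  73. ] t 6.65 w 85.4 y-axis [0.36 0.93 0.  ]
[array([344.5, 238.5, 369.5, 267.5])]
```

View pics/w3c.png

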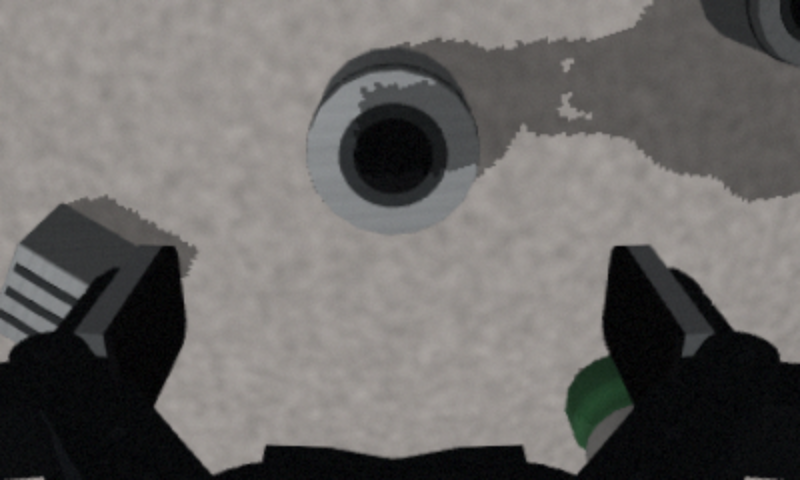

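```bash
python3 -m handwheel '[[0,0,0,-0.2,0.1,-3,1],[0,0,0,0,0,-3,1],[0,0,0,0,0,-2.5,1],[0,0,0,0,0,-1.5,1],[0,0,0,0,0,-0.5,1],[0,0,0,0,0,0,0],[0,0,0,0,0,0,0],[0,0,0,0,0,0,0],[0,0,0,0,0,0,0],[0,0,0,0,0,0,0]]' 80
python3 - <<'E'
from h import *
print(R.from_rotvec(r.observe()['eef_rot']).as_matrix()[:,0].round(4))
wlook('punch_widest',[580,-84],pic='pics/w4.png')
E
```

```text
time_s: 8.1
eef_pos: [580.6, -84.1, -32.1]
eef_rot: [0.292, 1.534, -0.291]
wrist_force: [1.1, -0.9, -5.9]
width: 50.0
[ 0.0166 -0.0025 -0.9999]
punch_widest 0.95 [241.5 250.5 391.5 408.5] xy [580.1 -83.8] err 4.8 go [-0.5  0.2]
tcp [580.6 -84.1 -32.1] t 8.1 w 50.0 y-axis [0.36 0.93 0.  ]
```

View pics/w4.png

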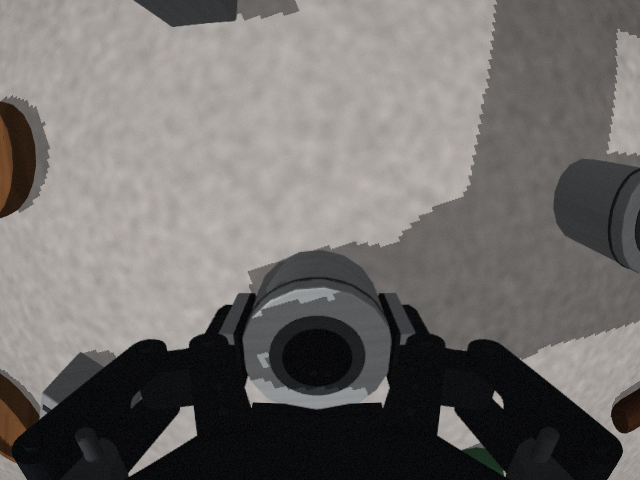

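```bash
python3 -m handwheel '[[0,0,0,0,0,1,0],[0,0,0,0,0,3,0],[0,0,0,0,0,4,0],[0,0.4,0,0.5,-2,1.5,0],[0,0.5,0,1.1,-4.5,0,0],[0,0,0,1.1,-4.5,0,0],[0,0,0,1.1,-4.5,0,0],[0,0,0,1.1,-4.5,0,0],[0,0,0,1.1,-4.5,0,0],[0,0,0,0,0,0,0]]' 80
python3 - <<'E'
from h import *
print(R.from_rotvec(r.observe()['eef_rot']).as_matrix()[:,0].round(4))
wlook('dish_widest',[590,-336],pic='pics/w5.png')
E
```

```text
time_s: 9.45
eef_pos: [640.2, -335.6, 70.7]
eef_rot: [0.289, 1.551, -0.292]
wrist_force: [-0.8, -0.3, -8.6]
width: 50.3
[ 3.e-04 -2.e-03 -1.e+00]
dish_widest 0.91 [223.5 112.5 351.5 241.5] xy [ 588.4 -335.6] err 0.9 go [-51.9   0.1]
tcp [ 640.2 -335.6   70.7] t 9.45 w 50.3 y-axis [ 0.36  0.93 -0.  ]
```

View pics/w5.png

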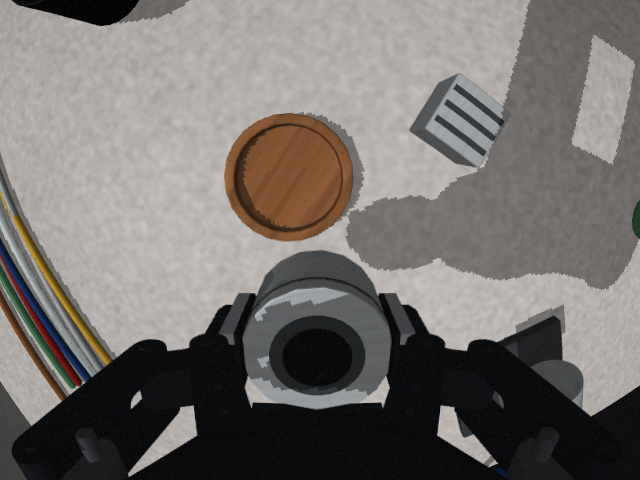

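```bash
python3 -m handwheel '[[0,0,0,-2.5,0,0,0],[0,0,0,-2.5,0,-1,0],[0,0,0,-0.1,0,-2.5,0],[0,0,0,0,0,-2.5,0],[0,0,0,0,0,-2,0],[0,0,0,0,0,-0.8,0],[0,0,0,0,0,-0.3,0],[0,0,0,0,0,-0.1,0],[0,0,0,0,0,0,0],[0,0,0,0,0,0,0]]' 80
python3 - <<'E'
from h import *
print(R.from_rotvec(r.observe()['eef_rot']).as_matrix()[:,0].round(4))
E
```

```text
time_s: 10.8
eef_pos: [590.1, -327.7, -15.6]
eef_rot: [0.279, 1.545, -0.287]
wrist_force: [0.5, -0.9, -9.2]
width: 50.2
[ 0.0062 -0.0064 -1.    ]
```

```bash
python3 -m handwheel '[[0,0,0,0,0,0.6,0],[0,0.3,0,0,-0.4,0,0],[-0.3,0,0,0,-0.4,0,0],[0,0,0,0,0,0,0],[0,0,0,0,0,-0.5,0],[0,0,0,0,0,-0.3,0],[0,0,0,0,0,0,0],[0,0,0,0,0,0,0],[0,0,0,0,0,0,0],[0,0,0,0,0,0,0]]' 80
```

```text
time_s: 12.05
eef_pos: [590.3, -335.5, -17.8]
eef_rot: [0.275, 1.55, -0.291]
wrist_force: [-0.5, -0.3, -8.2]
width: 50.4
```

```bash
python3 -m handwheel '[[0,0,0,-0.05,0,-0.3,0],[0,0,0,0,0,-0.2,0],[0,0,0,0,0,-0.1,0],[0,0,0,0,0,0,0],[0,0,0,0,0,0,0],[0,0,0,0,0,0,0],[0,0,0,0,0,0,0],[0,0,0,0,0,0,0],[0,0,0,0,0,0,0],[0,0,0,0,0,0,0]]' 80
```

```text
time_s: 13.3
eef_pos: [589.9, -335.5, -23.7]
eef_rot: [0.275, 1.549, -0.292]
wrist_force: [-0.7, 0.3, -6.4]
width: 50.0
```

```bash
python3 -m handwheel '[[0,0,0,0,0,-0.06,0],[0,0,0,0,0,0,0],[0,0,0,0,0,0,0.5],[0,0,0,0,0,0,1],[0,0,0,0,0,0,1],[0,0,0,0,0,0,1],[0,0,0,0,0,3,1],[0,0,0,0,0,6,1],[0,0,0,1,1,3,1],[0,0,0,4,0,0,1]]' 80
python3 - <<'E'
from h import *
print(R.from_rotvec(r.observe()['eef_rot']).as_matrix()[:,0].round(4))
wlook('punch_widest',[590,-336],z0=8,pic='pics/w6.png')
E
```

```text
time_s: 14.55
eef_pos: [640.3, -326.6, 102.6]
eef_rot: [0.274, 1.545, -0.295]
wrist_force: [0.3, -1.1, 0.5]
width: 85.3
[ 0.0047 -0.0143 -0.9999]
punch_widest 0.55 [236.5 140.5 318.5 222.5] xy [ 588.9 -334.6] err 0.2 go [-51.4  -8. ]
tcp [ 640.3 -326.6  102.6] t 14.55 w 85.3 y-axis [ 0.35  0.93 -0.01]
```

View pics/w6.png

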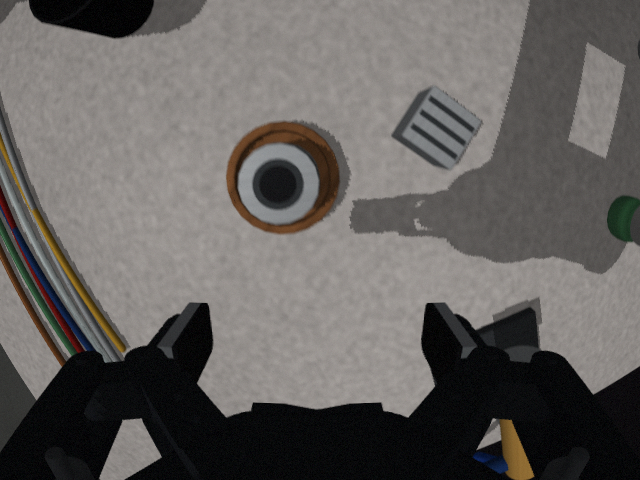

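```bash
python3 -m handwheel '[[0,0,0,-0.8,3.5,0,1],[0.4,0.2,0,-0.9,5.5,0,1],[0.4,0,0,-0.9,5.5,0,1],[0,0,0,-0.9,5.5,0,1],[0,0,0,-0.9,5.5,0,1],[0,0,0,-0.9,5.5,0,1],[0,0,0,-0.9,5.2,0,1],[0,0,0,0,2,0,1],[0,0,0,0,0,0,1],[0,0,0,0,0,0,1]]' 80
python3 - <<'E'
from h import *
print(R.from_rotvec(r.observe()['eef_rot']).as_matrix()[:,0].round(4))
wlook('punch_wide',[579,55],pic='pics/w7.png')
E
```

```text
time_s: 15.9
eef_pos: [573.5, 66.4, 97.5]
eef_rot: [0.285, 1.554, -0.281]
wrist_force: [-0.4, -0.7, -0.6]
width: 85.3
[-0.001  0.003 -1.   ]
punch_wide 0.9 [273.5 221.5 333.5 295.5] xy [579.4  55.5] err 1.1 go [  5.9 -11. ]
tcp [573.5  66.4  97.5] t 15.9 w 85.3 y-axis [0.35 0.94 0.  ]
```

```bash
python3 -m handwheel '[[0,0,0,0.3,-0.6,-2,1],[0,0,0,0.3,-0.5,-3,1],[0,0,0,0,0,-3,1],[0,0,0,0,0,-2.5,1],[0,0,0,0,0,-1.4,1],[0,0,0,0,0,-0.3,1],[0,0,0,0,0,0,1],[0,0,0,0,0,0,0],[0,0,0,0,0,0,0],[0,0,0,0,0,0,0]]' 80
python3 - <<'E'
from h import *
print(R.from_rotvec(r.observe()['eef_rot']).as_matrix()[:,0].round(4))
E
```

```text
time_s: 17.25
eef_pos: [582.7, 49.0, -24.4]
eef_rot: [0.292, 1.547, -0.286]
wrist_force: [1.1, 0.4, -2.0]
width: 38.3
[ 0.0051  0.0025 -1.    ]
```

```bash
python3 -m handwheel '[[0,0,0,0,0,1,0],[0,0,0,0,0,3,0],[0,0,0,0,0,3,0],[0,0.3,0,-1,2,1.2,0],[0,0,0,-1.7,4,0,0],[0,0,0,-1.7,4,0,0],[0,0,0,-1.7,4,0,0],[0,0,0,-0.5,1.5,0,0],[0,0,0,0,0,0,0],[0,0,0,0,0,0,0]]' 80
python3 - <<'E'
from h import *
s=r.observe();print(R.from_rotvec(s['eef_rot']).as_matrix()[:,0].round(4))
wlook('dish_wide',[460,207])
wlook('punch_wide',s['eef_pos'][:2],z0=s['eef_pos'][2]+24.4,pic='pics/w8.png')
E
```

```text
time_s: 18.5
eef_pos: [510.1, 210.2, 61.4]
eef_rot: [0.29, 1.556, -0.288]
wrist_force: [0.9, -1.0, -3.9]
width: 38.9
[-0.0045  0.002  -1.    ]
dish_wide 0.88 [225.5 126.5 339.5 241.5] xy [460.3 207. ] err 0.6 go [-49.8  -3.2]
tcp [510.1 210.2  61.4] t 18.5 w 38.9 y-axis [0.36 0.93 0.  ]
punch_wide 0.84 [259.5 247.5 374.5 391.5] xy [506.2 212. ] err 2.8 go [-4.1  2.1]
tcp [510.3 209.9  61.3] t 18.6 w 38.1 y-axis [0.36 0.93 0.  ]
```

View pics/w8.png

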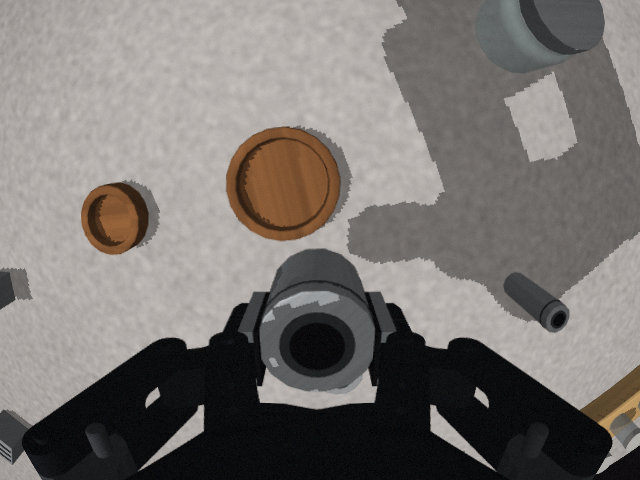

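```bash
python3 -m handwheel '[[0,0,0,-1.5,-0.2,0,0],[0,0,0,-2,-0.2,-1,0],[0,-0.2,0,-1,-0.1,-1.8,0],[0,0,0,0,0,-1.5,0],[0,0,0,0,0,-0.7,0],[0,0,0,0,0,-0.2,0],[0,0,0,0,0,0,0],[0,0,0,0,0,0,0],[0,0,0,0,0,0,0],[0,0,0,0,0,0,0]]' 80
python3 - <<'E'
from h import *
print(R.from_rotvec(r.observe()['eef_rot']).as_matrix()[:,0].round(4))
E
```

```text
time_s: 19.95
eef_pos: [463.9, 203.0, 8.9]
eef_rot: [0.294, 1.551, -0.29]
wrist_force: [0.2, -0.3, -4.1]
width: 38.2
[ 8.0e-04  2.6e-03 -1.0e+00]
```

```bash
python3 -m handwheel '[[0,0,0,0.1,0.2,-0.8,0],[0,0,0,0,0,-0.8,0],[0,0,0,0,0,-0.4,0],[0,0,0,0,0,-0.2,0],[0,0,0,0,0,-0.2,0],[0,0,0,0,0,-0.1,0],[0,0,0,0,0,0,0],[0,0,0,0,0,0,0],[0,0,0,0,0,0,0],[0,0,0,0,0,0,0]]' 80
```

```text
time_s: 21.2
eef_pos: [465.1, 205.3, -16.3]
eef_rot: [0.294, 1.55, -0.289]
wrist_force: [-0.1, -0.2, -4.5]
width: 38.1
```

```bash
python3 -m handwheel '[[0,0,0,0,0,-0.06,0],[0,0,0,0,0,-0.04,0],[0,0,0,0,0,0,0.6],[0,0,0,0,0,0,1],[0,0,0,0,0,0,1],[0,0,0,0,0,3,1],[0,0,0,0,0,6,1],[0,0,0,1.5,0,3,1],[0,0,0,2.5,0,0,1],[0,0,0,2,0,0,1]]' 80
python3 - <<'E'
from h import *
wlook('punch_wide',[460,207],z0=8)
print(R.from_rotvec(r.observe()['eef_rot']).as_matrix()[:,0].round(4))
E
```

```text
time_s: 22.45
eef_pos: [526.0, 205.5, 108.5]
eef_rot: [0.294, 1.549, -0.288]
wrist_force: [-0.0, -0.2, -0.6]
width: 85.7
punch_wide 0.76 [248.5 124.5 312.5 188.5] xy [460.1 207.2] err 0.8 go [-65.9   1.7]
tcp [526.  205.5 108.5] t 22.45 w 85.7 y-axis [0.36 0.93 0.  ]
[ 0.0028  0.0029 -1.    ]
```

```bash
python3 -m handwheel '[[0,0,0,2.5,-0.2,0,1],[0,0,0,2,-0.2,0,1],[0,0,0,0.3,-0.1,0,1],[0,0,0,0,0,0,1],[0,0,0,0,0,0,1],[0,0,0,0,0,0,1],[0,0,0,0,0,0,1],[0,0,0,0,0,0,1],[0,0,0,0,0,0,1],[0,0,0,0,0,0,1]]' 80
python3 - <<'E'
from h import *
wlook('punch_narrow',[573,198],pic='pics/w9.png')
print(R.from_rotvec(r.observe()['eef_rot']).as_matrix()[:,0].round(4))
E
```

```text
time_s: 23.8
eef_pos: [571.2, 200.8, 107.6]
eef_rot: [0.293, 1.551, -0.289]
wrist_force: [-0.4, -0.9, -0.1]
width: 85.4
punch_narrow 0.9 [293.5 219.5 337.5 278.5] xy [574.8 199.1] err 1.0 go [ 3.6 -1.6]
tcp [571.2 200.8 107.6] t 23.8 w 85.4 y-axis [0.36 0.93 0.  ]
[ 3.0e-04  2.8e-03 -1.0e+00]
```

```bash
python3 -m handwheel '[[0,0,0,0.35,-0.15,-2,1],[0,0,0,0,0,-4,1],[0,0,0,0,0,-3,1],[0,0,0,0,0,-2,1],[0,0,0,0,0,-1.2,1],[0,0,0,0,0,-0.2,1],[0,0,0,0,0,0,0],[0,0,0,0,0,0,0],[0,0,0,0,0,0,0],[0,0,0,0,0,0,0]]' 80
python3 - <<'E'
from h import *
print(R.from_rotvec(r.observe()['eef_rot']).as_matrix()[:,0].round(4))
E
```

```text
time_s: 25.15
eef_pos: [574.8, 198.4, -23.6]
eef_rot: [0.293, 1.551, -0.289]
wrist_force: [0.2, 0.5, -3.2]
width: 27.2
[ 7.0e-04  2.7e-03 -1.0e+00]
```

```bash
python3 -m handwheel '[[0,0,0,0,0,1,0],[0,0,0,0,0,4,0],[0,0,0,-0.5,-2,4,0],[0,0,0,-1.05,-5.5,0,0],[0,0,0,-1.05,-5.5,0,0],[0,0,0,-1.05,-5.5,0,0],[0,0,0,-1.05,-5.5,0,0],[0,0,0,-1.05,-5.5,0,0],[0,0,0,-1.05,-5.5,0,0],[0,0,0,-0.6,-4,0,0]]' 80
python3 -m handwheel '[[0,0,0,0,-1.5,0,0],[0,0,0,0,0,0,0],[0,0,0,0,0,0,0],[0,0,0,0,0,0,0],[0,0,0,0,0,0,0],[0,0,0,0,0,0,0],[0,0,0,0,0,0,0],[0,0,0,0,0,0,0],[0,0,0,0,0,0,0],[0,0,0,0,0,0,0]]' 80
python3 - <<'E'
from h import *
s=r.observe();print(R.from_rotvec(s['eef_rot']).as_matrix()[:,0].round(4))
wlook('dish_narrow',[451,-210])
wlook('punch_narrow',s['eef_pos'][:2],z0=s['eef_pos'][2]+23.6,pic='pics/w10.png')
E
```

```text
time_s: 26.4
eef_pos: [497.3, -200.6, 76.0]
eef_rot: [0.288, 1.545, -0.285]
wrist_force: [0.2, 0.8, -3.0]
width: 27.3
time_s: 27.65
eef_pos: [497.6, -214.9, 77.3]
eef_rot: [0.288, 1.544, -0.285]
wrist_force: [-1.0, -0.1, -2.3]
width: 27.2
[ 7.5e-03  9.0e-04 -1.0e+00]
dish_narrow 0.81 [252.5 132.5 344.5 224.5] xy [ 449.9 -208.7] err 0.3 go [-47.7   6.1]
tcp [ 497.6 -214.9   77.3] t 27.65 w 27.2 y-axis [0.36 0.93 0.  ]
punch_narrow 0.6 [271.5 269.5 362.5 403.5] xy [ 497.7 -214.7] err 0.3 go [0.1 0.2]
tcp [ 497.6 -214.8   77.3] t 27.75 w 27.3 y-axis [0.36 0.93 0.  ]
```

View pics/w10.png

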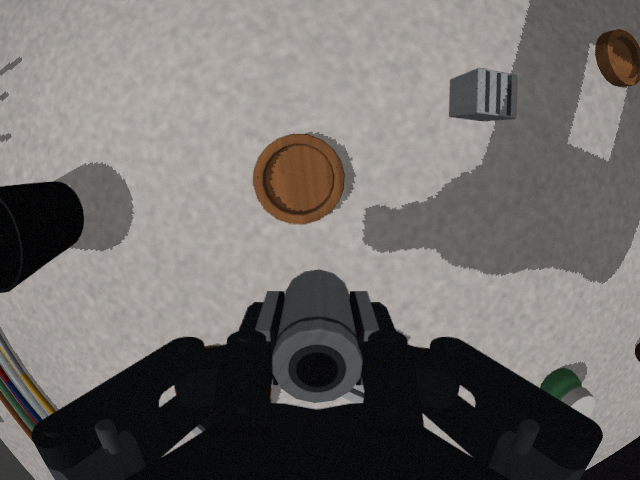

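```bash
python3 -m handwheel '[[0,0.4,0,-1.5,0.3,0,0],[0,0,0,-2.2,0.3,-1,0],[0,0,0,-1.1,0,-2,0],[0,0,0,0,0,-2,0],[0,0,0,0,0,-1,0],[0,0,0,0,0,-0.4,0],[0,0,0,0,0,0,0],[0,0,0,0,0,0,0],[0,0,0,0,0,0,0],[0,0,0,0,0,0,0]]' 80
python3 - <<'E'
from h import *
print(R.from_rotvec(r.observe()['eef_rot']).as_matrix()[:,0].round(4))
E
```

```text
time_s: 29.1
eef_pos: [445.6, -208.2, 13.7]
eef_rot: [0.286, 1.551, -0.287]
wrist_force: [0.3, 0.3, -2.6]
width: 27.1
[ 9.e-04 -8.e-04 -1.e+00]
```

```bash
python3 -m handwheel '[[0,0,0,0.4,-0.1,0,0],[0,0,0,0,0,-0.8,0],[0,0,0,0,0,-0.8,0],[0,0,0,0,0,-0.6,0],[0,0,0,0,0,-0.3,0],[0,0,0,0,0,-0.2,0],[0,0,0,0,0,-0.1,0],[0,0,0,0,0,0,0],[0,0,0,0,0,0,0],[0,0,0,0,0,0,0]]' 80
```

```text
time_s: 30.35
eef_pos: [450.1, -209.4, -15.5]
eef_rot: [0.286, 1.55, -0.287]
wrist_force: [0.1, 0.8, -2.4]
width: 27.4
```

```bash
python3 -m handwheel '[[0,0,0,0,0,-0.06,0],[0,0,0,0,0,-0.04,0],[0,0,0,0,0,0,0.6],[0,0,0,0,0,0,1],[0,0,0,0,0,0,1],[0,0,0,0,0,3,1],[0,0,0,0,0,6,1],[0,0,0,1.5,0,3,1],[0,0,0,2.5,0,0,1],[0,0,0,2,0,0,1]]' 80
python3 - <<'E'
from h import *
wlook('punch_narrow',[450,-209],z0=8)
E
python3 -m handwheel '[[0,0,0,0.5,4.5,0,1],[0,0,0,0.8,6.1,0,1],[0,0,0,0.8,6.1,0,1],[0,0,0,0.8,6.1,0,1],[0,0,0,0.8,6.1,0,1],[0,0,0,0.8,6.1,0,1],[0,0,0,0.8,6.1,0,1],[0,0,0,0.8,6.1,0,1],[0,0,0,0.8,5,0,1],[0,0,0,0,0,0,1]]' 80
```

```text
time_s: 31.6
eef_pos: [510.9, -209.4, 108.8]
eef_rot: [0.286, 1.549, -0.288]
wrist_force: [-1.7, -0.5, -0.6]
width: 85.3
punch_narrow 0.72 [256.5 139.5 307.5 188.5] xy [ 449.4 -208.8] err 0.2 go [-61.5   0.6]
punch_narrow 0.62 [564.5  21.5 614.5  76.5] xy [433.4  55.4] err 11.5 go [-77.5 264.8]
tcp [ 510.9 -209.4  108.8] t 31.6 w 85.3 y-axis [ 0.36  0.93 -0.  ]
time_s: 32.95
eef_pos: [573.5, 323.4, 105.9]
eef_rot: [0.287, 1.553, -0.291]
wrist_force: [-0.1, -0.8, -0.6]
width: 85.1
```

Narrow is placed (449.4, −208.8). Settle, then look at the slimmest.

```bash
python3 -m handwheel '[[0,0,0,1.2,1.2,0,1],[0,0,0,0.4,0.2,0,1],[0,0,0,0,0,0,1],[0,0,0,0,0,0,1],[0,0,0,0,0,0,1],[0,0,0,0,0,0,1],[0,0,0,0,0,0,1],[0,0,0,0,0,0,1],[0,0,0,0,0,0,1],[0,0,0,0,0,0,1]]' 80
python3 - <<'E'
from h import *
wlook('punch_slimmest',[590,339],pic='pics/w11.png')
print(R.from_rotvec(r.observe()['eef_rot']).as_matrix()[:,0].round(4))
E
```

```text
time_s: 34.2
eef_pos: [588.4, 333.2, 105.9]
eef_rot: [0.286, 1.554, -0.294]
wrist_force: [-0.7, 0.1, 0.2]
width: 85.2
punch_slimmest 0.59 [314.5 220.5 347.5 271.5] xy [591.6 341.9] err 0.7 go [3.2 8.6]
tcp [588.4 333.2 105.9] t 34.2 w 85.2 y-axis [ 0.36  0.93 -0.01]
[-0.0032 -0.0044 -1.    ]
```

View pics/w11.png

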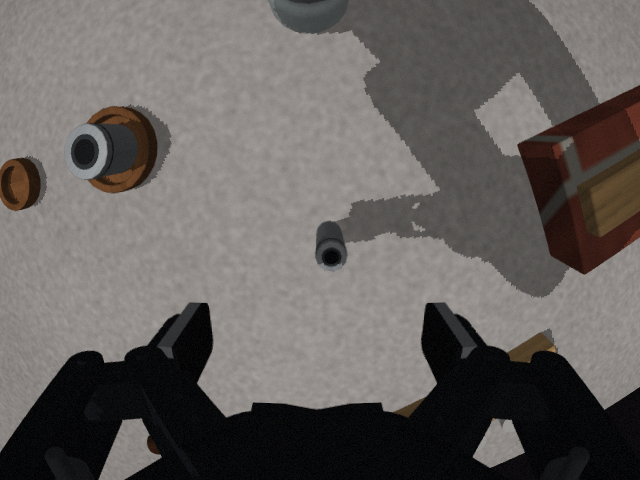

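```bash
python3 -m handwheel '[[0.25,-0.2,0,0.3,0.85,-2,1],[0,0,0,0,0,-4,1],[0,0,0,0,0,-3,1],[0,0,0,0,0,-1.6,1],[0,0,0,0,0,-0.8,1],[0,0,0,0,0,-0.2,1],[0,0,0,0,0,0,0],[0,0,0,0,0,0,0],[0,0,0,0,0,0,0],[0,0,0,0,0,0,0]]' 60
python3 -m handwheel '[[0,0,0,0,0,0,0],[0,0,0,0,0,0,0],[0,0,0,0,0,1,0],[0,0,0,0,0,4,0],[0,0,0,-1,-2,4,0],[0,0,0,-2.3,-5.5,0,0],[0,0,0,-2.3,-5.5,0,0],[0,0,0,-2.3,-5.5,0,0],[0,0,0,-2.3,-5.2,0,0],[0,0,0,-1,-2,0,0]]' 60
```

```text
time_s: 35.55
eef_pos: [592.4, 344.0, -14.5]
eef_rot: [0.292, 1.548, -0.287]
wrist_force: [-0.1, -0.0, -0.8]
width: 17.5
time_s: 36.8
eef_pos: [476.8, 81.4, 82.3]
eef_rot: [0.29, 1.544, -0.285]
wrist_force: [0.9, 0.1, -1.0]
width: 17.5
```

```bash
python3 -m handwheel '[[0,0,0,0.6,0.5,0,0],[0,0,0,0.4,0,0,0],[0,0,0,0,0,0,0],[0,0,0,0,0,0,0],[0,0,0,0,0,0,0],[0,0,0,0,0,0,0],[0,0,0,0,0,0,0],[0,0,0,0,0,0,0],[0,0,0,0,0,0,0],[0,0,0,0,0,0,0]]' 60
python3 - <<'E'
from h import *
s=r.observe();print(R.from_rotvec(s['eef_rot']).as_matrix()[:,0].round(4))
wlook('dish_slimmest',[435,86],pic='pics/w12.png')
wlook('punch_slimmest',s['eef_pos'][:2],z0=s['eef_pos'][2]+14.5)
E
```

```text
time_s: 38.05
eef_pos: [487.6, 87.0, 83.7]
eef_rot: [0.29, 1.542, -0.284]
wrist_force: [0.2, 0.1, -1.5]
width: 17.4
[ 0.0098  0.0021 -0.9999]
dish_slimmest 0.72 [248.5 137.5 322.5 211.5] xy [434.7  85.8] err 0.4 go [-52.8  -1.3]
tcp [487.6  87.   83.7] t 38.05 w 17.4 y-axis [0.36 0.93 0.01]
punch_slimmest 0.8 [287.5 273.5 347.5 390.5] xy [487.7  87.2] err 0.8 go [0.1 0.2]
tcp [487.6  87.   83.7] t 38.15 w 17.3 y-axis [0.36 0.93 0.01]
```

View pics/w12.png

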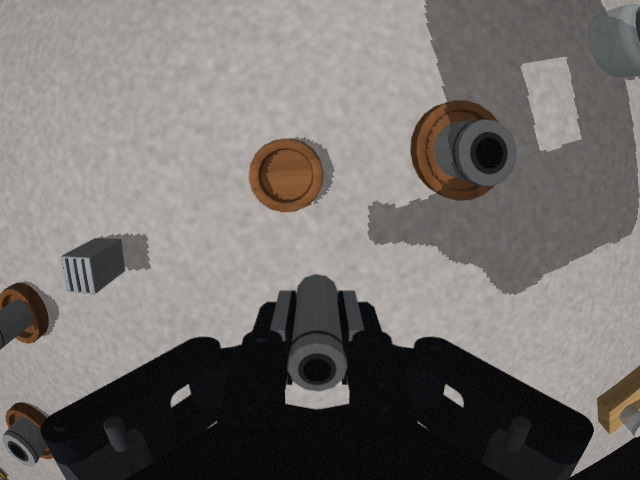

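```bash
python3 -m handwheel '[[0,0.5,0,-1.5,0,0,0],[0,0,0,-2.4,-0.1,-1,0],[0,0,0,-1.2,0,-2,0],[0,0,0,0,0,-2,0],[0,0,0,0,0,-1,0],[0,0,0,0,0,-0.4,0],[0,0,0,0,0,0,0],[0,0,0,0,0,0,0],[0,0,0,0,0,0,0],[0,0,0,0,0,0,0]]' 60
python3 - <<'E'
from h import *
print(R.from_rotvec(r.observe()['eef_rot']).as_matrix()[:,0].round(4))
E
```

```text
time_s: 39.5
eef_pos: [432.2, 86.1, 19.8]
eef_rot: [0.289, 1.551, -0.285]
wrist_force: [-0.9, -0.4, -0.9]
width: 17.3
[ 0.0013  0.0022 -1.    ]
```

```bash
python3 -m handwheel '[[0,0,0,0.2,-0.1,0,0],[0,0,0,0,0,-0.8,0],[0,0,0,0,0,-0.8,0],[0,0,0,0,0,-0.5,0],[0,0,0,0,0,-0.3,0],[0,0,0,0,0,-0.1,0],[0,0,0,0,0,-0.1,0],[0,0,0,0,0,0,0],[0,0,0,0,0,0,0],[0,0,0,0,0,0,0]]' 60
```

```text
time_s: 40.75
eef_pos: [434.9, 85.0, -6.4]
eef_rot: [0.289, 1.55, -0.285]
wrist_force: [-0.1, 1.1, -3.1]
width: 17.8
```

Down a hair, release slowly, rise and back off, then check everything.

```bash
python3 -m handwheel '[[0,0,0,0,0,-0.06,0],[0,0,0,0,0,0,0],[0,0,0,0,0,0,0.5],[0,0,0,0,0,0,1],[0,0,0,0,0,0,1],[0,0,0,0,0,3,1],[0,0,0,0,0,6,1],[0,0,0,1.5,0,5,1],[0,0,0,2.5,0,3,1],[0,0,0,2,0,0,1]]' 60
python3 - <<'E'
from h import *
wlook('punch_slimmest',[434,86],z0=8)
E
python3 -m handwheel '[[0,0,0,0,4,3,1],[0,0,0,0,5,3,1],[0,0,0,0,5,3,1],[0,0,0,0,5,2,1],[0,0,0,0,5,0,1],[0,0,0,0,5,0,1],[0,0,0,0,3,0,1],[0,0,0,0,0,0,1],[0,0,0,0,0,0,1],[0,0,0,0,0,0,1]]' 60
python3 - <<'E'
from h import *
for c in('scene','side'): cv2.imwrite(f'pics/z_{c}.png',cams.read_camera(c)[:,:,::-1])
for n in D:
    if n.startswith('dish'): continue
    for c in('scene','side'):
        m=cams.masks_of(c,n)
        if m: x,e=fit([(c,mbb(m[0]['pixels']),None)],n,[500,0],8 if 'punch' in n else 0);print(n,c,round(m[0]['conf'],2),x.round(1),round(e,1))
print(r.observe()['time_s'])
E
```

```text
time_s: 42.0
eef_pos: [494.7, 85.0, 169.2]
eef_rot: [0.289, 1.549, -0.285]
wrist_force: [0.5, 0.2, -1.6]
width: 85.5
punch_slimmest 0.64 [275.5 148.5 303.5 174.5] xy [434.8  86. ] err 1.0 go [-59.9   1. ]
tcp [494.7  85.  169.2] t 42.0 w 85.5 y-axis [0.36 0.93 0.  ]
time_s: 43.35
eef_pos: [486.5, 411.9, 275.1]
eef_rot: [0.286, 1.561, -0.292]
wrist_force: [-0.2, 0.0, 0.4]
width: 85.5
punch_widest scene 0.76 [ 589.3 -334.3] 0.6
punch_widest side 0.91 [ 590.2 -336.4] 0.5
punch_wide scene 0.77 [459.7 208.4] 0.8
punch_wide side 0.54 [462.3 206.5] 1.5
punch_narrow scene 0.84 [ 449.5 -209.4] 0.2
punch_narrow side 0.98 [ 452.2 -207.9] 1.2
punch_slimmest scene 0.71 [433.6  84.9] 0.6
punch_slimmest side 0.57 [437.8  87.8] 0.7
block_small scene 0.61 [434.7 -77.8] 1.9
block_small side 0.69 [439.7 -76.7] 1.0
block_large scene 0.57 [ 592.4 -221.1] 4.7
block_large side 0.62 [ 592.8 -224.1] 4.3
44.05
```

View pics/z_scene.png

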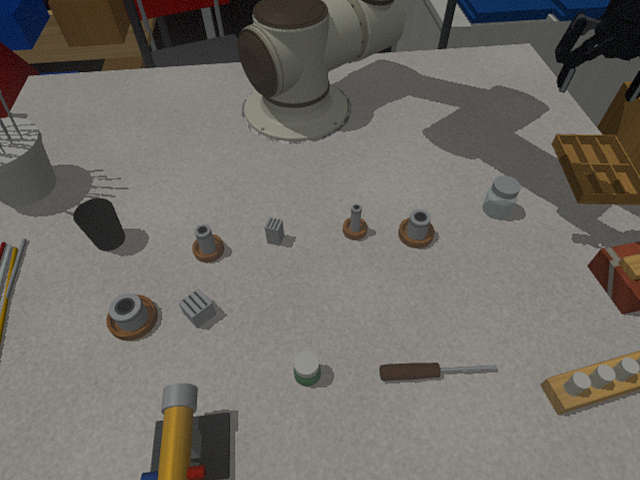

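All four punches stand upright in their own dishes: (128,312), (418,225), (205,243) and (355,220). The blocks at (275,231) and (198,308) have not moved, and the robot is clear.

```bash
python3 -c "
from bench import order; print(order.close_job())"
```

```text
the job is handed in; nothing more can be done
None
```

All four punches are standing upright in their matching dishes. I placed them in order from widest to slimmest, lowered each to within about a millimetre of the dish floor before releasing it, and handed the job in at about 44 s.

- **Final checks:** each punch measured within about 1 mm of its dish centre in the wrist camera (clearance is 8 mm). The scene and side cameras agreed to within 2–4 mm. The last scene picture shows all four seated. The two blocks measured within about 3 mm of where they started, which is within the cameras' error, and nothing touched them.
- **Failed grasp:** the first grasp of the widest punch closed on air above it. The real finger ends turned out to sit about 37–40 mm short of the reported TCP. I saw no contact and the punch had not moved. I corrected for the offset in every later grasp.
- **Widest punch off-centre:** on its first descent the arm had drifted about 8 mm sideways just below rim height. I raised it, re-centred it and then set it down.

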